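# Step the ratchet index table round to the brass contact block

### The job

The index table on the bench carries parts in eight round wells, and each full stroke of its red-handled ratchet lever turns it on by one well. Work the lever, stroke after stroke, until the brass-coloured contact block with the row of pins stands at the yellow arrow, then let the lever go; do not touch the turning table or the brass block.

Things in the scene. Friction and masses are not known exactly. Their poses are not given: they have to be found in the camera images.
- index_table: black turntable 180 mm across; origin on its vertical axis at bench height, z up, turns with it. Disc top 34 mm above the bench; 8 blue ring wells (34 mm inside, rims 42 mm high) 54 mm from the axis, 45 deg apart; 8 steel pins 80 mm from the axis, tops 48 mm high; all else on it is under 50 mm. Turns anticlockwise only (from above), stays where left. Do not touch. Base: 228 mm disc, 10 mm high.
- lever_handle (a point): upright red handle of the ratchet lever, 18 mm thick, from 26 to 85 mm above the bench; the point lies on its axis 62 mm above the bench, 135 mm from the table's axis, about which the lever turns. At rest it stands on the robot's side and is free to push from behind or grip from above. The arm below it is 22 mm high; a pawl pivot on the arm, 103 mm from the table's axis, is 46 mm high.
- lever (a joint): lever angle, rad: 0 at rest, 0.87 (50 deg) at the hard stop. It grows anticlockwise from above: the handle goes about 118 mm to the robot's right. First 4 deg idle, then the pawl carries the table on one well (45 deg). Takes 1 to 5 N at the handle. Let go, it springs back to 0 by itself and the table stays. A stroke cut short is completed by the next full one.
- gold_block: brass-coloured contact block, 18 x 26 x 15 mm, with a row of five small pins on top; origin at the centre of its underside, z up. Lies loose in one of the wells, at the start two, three or four wells (strokes) short of the yellow arrow. Two other wells hold plain grey machined blocks of like size.
- pickup (a point): the place at the yellow arrow: centre of the floor of the well that stands at the arrow, 34 mm above the bench, 54 mm from the table's axis, on its far side; fixed to the base. The arrow is outside the disc, 91 to 112 mm from the axis, 48 to 53 mm above the bench, and points inward.

How it is judged:
At the end, for the whole second after the job is handed in: The brass contact block lies flat in its well at the yellow arrow: within 15 mm sideways and 6 mm in height of the pick-up point, tilted less than 0.2 rad, the table and the block at rest (horizontal distance between gold_block and pickup below 0.015 m and z of gold_block in the frame of pickup between -0.006 and 0.006 m and angle between gold_block's own z axis and vertical below 0.2 rad and linear speed of gold_block below 0.02 m/s and angular speed of index_table below 0.1 rad/s); the robot touches nothing.
It fails at once if the robot pushes the turntable itself (contact force between any of the fingers, the arm and index_table above 1 N).
It fails at once if the robot touches the brass block (contact force between any of the fingers, the arm and gold_block above 1 N).
It also fails if it takes over 58 s, if anything falls off the work surface, if the arm or the gripper's body presses on something with over 40 N, if the wrist force passes 120 N, or if a joint passes its speed limit or range.

### The arm

A 6-joint arm with a two-finger parallel gripper is mounted at the origin on a cart in front of the work surface, level with it; the furniture and walls round the work are solid. World frame = base frame: x ahead of the robot, y to its left, z up, the work surface at z = 0. Lengths are in m, angles in rad, forces in N, time in s.
With the tool pointing down it reaches from about 0.35 to 0.95 m from the base axis. Payload 17.4 kg.
Tool frame: the origin (TCP) lies on the centre line of the jaws, within the pads' length; the fingertips stand 25 mm ahead of it and the grasp point (between the pads) lies 6 mm ahead of it (manip.tip_reach is the distance from the TCP to the fingertips, in m); z points along the fingers, x is the direction in which the jaws open and shut, and the axes are right-handed (so a half turn about z gives the same grasp; the last joint's range is limited). The gripper opens to 93 mm and grips with 3 to 60 N. Pads are 15 mm wide; open, the fingers measure 128 mm over their backs; the gripper's body (75 mm by 188 mm) begins 65 mm behind the grasp point.
Start: joints at [1.138, 0.116, 1.442, -0, 1.584, -0.038], TCP at [0.26, 0.623, 0.21] pointing down, gripper open.
Joint ranges: [-2.83, 2.83], [-0.83, 2.19], [0.07, 2.5], [-1.14, 4.28], [0.01, 3], [-2.97, 2.97]. Speed limits (rad/s): [1.89, 1.89, 2.22, 3.14, 3.14, 3.14].

### API

Orientations are given as [roll, pitch, yaw] about the fixed x, y, z axes, in that order (R = Rz(yaw) Ry(pitch) Rx(roll)).
In Python, from plant import telemetry, imaging, manip gives the robot as it stands.
- The arm moves only by the tool carry_out, never from a script. Its argument "motion" is a list of rows, each a list of 3 entries, a list of its own where there are three numbers: the shift along the tool's x, y, z in units of 25 mm (1.0 is 25 mm), then the turn about the tool's z in units of 5 degrees (1.0 is 5 degrees), then the opening, from 0 (shut) to 1 (fully open). In form: [[[x, y, z], turn, hand], ...]. A call has exactly 5 rows; each row is the pose to reach, as a shift and turn from the pose commanded when the call began, along the tool's axes at that moment; what a row does not reach only later rows make up. A row lasts 1/12 s, in which the tool goes at most 41.7 mm and 7.16 degrees, less where a joint would pass 70% of its speed; a pose out of reach is approached as far as the arm can. A call with a gripper value outside its range is refused whole. The fingers move at their own pace and stop on an object; the grip force is fixed at half the most. Time passes only in rows, so rows that repeat a pose let the fingers close, or fill a call up. It gives the time, the measured TCP pose, the force and the opening at its end, in the units of the state.
- telemetry.observe(): the state, without advancing time (a new reading comes with each control period).
- imaging.camera(name): name is "side" or "top" or "wrist"; returns the picture (480x640x3 uint8, red, green, blue); there is no depth.
- imaging.camera_model(name): a dict with "fx", "fy", "cx", "cy" (pixels), "cam_to_world" (4x4, takes a point from camera to world coordinates). Camera axes: x right, y up, looking along -z (the intrinsics and any distortion apply to the point x, -y, -z); pixel columns grow to the right and rows downward; lengths in m; the calibration is good to about 2 mm. A picture is of the moment at which its call begins: read the wrist's pose just before it. camera_model takes no time and is no camera call; for the wrist camera it gives the pose at the moment of the call.
- manip.hand_in(): hands the job in, once; it reports no verdict.
The state is a dict: "time_s": time; "joint_pos": joint angles; "dq": joint speeds; "joint_torque": joint torques, N m; "position": TCP position; "tool_rot": TCP orientation; "ft_force": force on the tool from outside, world axes, zero at the start; "torque": the same for the moment, N m; "gripper_width": finger opening in m.
Only numpy, scipy, OpenCV 4.12 (cv2) and the standard library are available. Lean on these libraries where they do the work, as an engineer would, in place of code of your own. Each camera call takes 0.05 s, during which the arm holds its last target.

## Working session

There is one attempt and no reset: what is moved stays moved. The work goes in short steps, Python scripts to look and compute and a tool call to move; the robot and the scene stay as the last step left them, time stands still between calls to the robot, and variables do not carry over. Pictures are saved under pics/ and viewed, and the job is handed in when it is done.

Besides the shell and the picture viewer there is one more tool, called after "Call:" by a JSON object that holds its "api" and its "payload". carry_out: Moves the arm, as the interface text tells. Its arguments: {"type":"object","properties":{"motion":{"type":"array","items":{"type":"array"}}},"required":["motion"]}

```bash
mkdir -p pics; ls; python3 - <<'E'
from plant import telemetry, imaging, manip
import cv2
s=telemetry.observe()
for k,v in s.items(): print(k,v)
for n in ["side","top"]:
    cv2.imwrite(f"pics/{n}0.png",cv2.cvtColor(imaging.camera(n),cv2.COLOR_RGB2BGR)); m=imaging.camera_model(n); print(n,m)
print(manip.tip_reach)
E
```

```text
pics
time_s 0.0
joint_pos [ 1.13822705e+00  1.16488991e-01  1.44226134e+00  2.83644991e-05
  1.58399706e+00 -3.78229038e-02]
dq [ 6.63051798e-05 -1.71177118e-03  4.78619773e-04  2.00663385e-03
 -4.57538765e-04  5.82876139e-04]
joint_torque [ 4.38307092e-03 -7.21272111e+01 -6.22602153e+01  7.81861274e-02
  2.40594201e-02 -5.34523440e-05]
position [0.25951262 0.62288928 0.20890559]
tool_rot [-3.14152065e+00  1.15284217e-03  1.17605036e+00]
ft_force [-0.55447373 -0.31994945 -0.29227813]
torque [ 0.01248347 -0.0181421   0.04827559]
gripper_width 0.0929963950193573
side {'fx': 446.8891055913644, 'fy': 446.8891055913644, 'cx': 321.89255907094235, 'cy': 243.84825494334282, 'cam_to_world': array([[ 0.90578448,  0.17465181, -0.38607151,  0.22258433],
       [-0.42366958,  0.38972893, -0.81768909, -0.92680638],
       [ 0.00765236,  0.90421685,  0.42700508,  0.42642619],
       [ 0.        ,  0.        ,  0.        ,  1.        ]])}
top {'fx': 558.7493710324326, 'fy': 558.7493710324326, 'cx': 312.526406527313, 'cy': 245.5127999115471, 'cam_to_world': array([[-0.00500388,  0.99200549, -0.1260955 ,  0.44048692],
       [-0.9998218 , -0.00725846, -0.01742675, -0.25117962],
       [-0.01820269,  0.12598583,  0.99186503,  0.91994738],
       [ 0.        ,  0.        ,  0.        ,  1.        ]])}
0.025
```

View pics/side0.png

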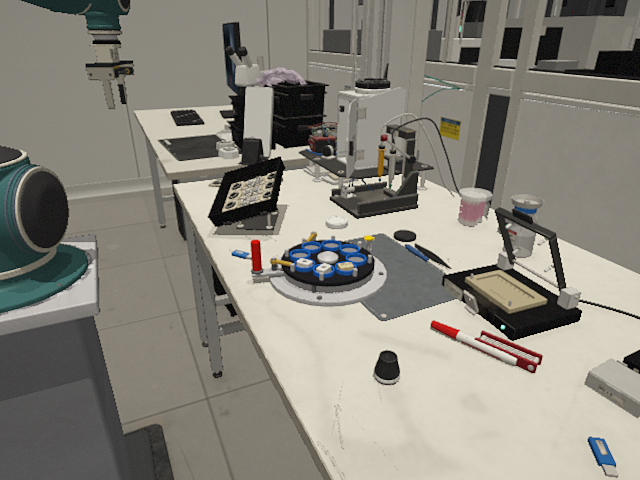

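View pics/top0.png

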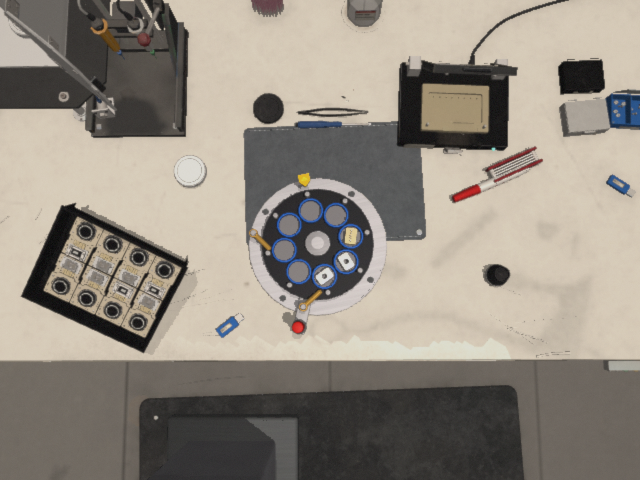

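```bash
cat > h.py <<'E'
import numpy as np, cv2
from plant import telemetry, imaging, manip
def ray(m,u,v,z):
    T=np.array(m["cam_to_world"]); d=T[:3,:3]@np.array([(u-m["cx"])/m["fx"],-(v-m["cy"])/m["fy"],-1]); o=T[:3,3]
    return o+d*(z-o[2])/d[2]
def proj(m,p):
    T=np.array(m["cam_to_world"]); c=T[:3,:3].T@(np.array(p)-T[:3,3]); return m["cx"]+m["fx"]*c[0]/-c[2], m["cy"]-m["fy"]*c[1]/-c[2]
def blobs(img,lo,hi,box=None,amin=15):
    hsv=cv2.cvtColor(img,cv2.COLOR_RGB2HSV); mk=cv2.inRange(hsv,np.array(lo),np.array(hi))
    n,l,st,c=cv2.connectedComponentsWithStats(mk)
    r=[]
    for i in range(1,n):
        if st[i,4]>=amin:
            if box is None or (box[0]<c[i][0]<box[2] and box[1]<c[i][1]<box[3]): r.append((c[i].round(1),st[i]))
    return r
def save(name,img): cv2.imwrite(f"pics/{name}.png",cv2.cvtColor(img,cv2.COLOR_RGB2BGR))
E
python3 - <<'E'
from h import *
img=cv2.cvtColor(cv2.imread("pics/top0.png"),cv2.COLOR_BGR2RGB); m=imaging.camera_model("top")
B=(230,160,400,345)
print("red",blobs(img,(0,150,120),(8,255,255),B,8))
print("yellow",blobs(img,(22,150,120),(35,255,255),B,8))
print("blue",blobs(img,(100,120,60),(125,255,255),B,30))
red=blobs(img,(0,150,120),(8,255,255),B,8)[0][0]; yel=blobs(img,(22,150,120),(35,255,255),B,8)
ws=[b for b in blobs(img,(100,120,60),(125,255,255),B,30)]
W=np.array([ray(m,b[1][0]+(b[1][2]-1)/2,b[1][1]+(b[1][3]-1)/2,.042)[:2] for b in ws]); print(W.round(4))
if len(W)>=5:
    A=np.c_[2*W,np.ones(len(W))]; s=np.linalg.lstsq(A,(W**2).sum(1),rcond=None)[0]; print("circ",s[:2],np.sqrt(s[2]+s[0]**2+s[1]**2))
hub=ray(m,317.5,243,.045);print("hub",hub)
h=ray(m,*red,.085); print("handle",h)
si=cv2.cvtColor(cv2.imread("pics/side0.png"),cv2.COLOR_BGR2RGB); ms=imaging.camera_model("side")
print(blobs(si,(0,150,120),(8,255,255),(230,220,290,290)))
b=blobs(si,(0,150,120),(8,255,255),(230,220,290,290))
for p in (yel): print(ray(m,*p[0],.053))
big=cv2.resize(img[150:350,220:420],(800,800),interpolation=cv2.INTER_CUBIC)[:, :]; save("topc0",cv2.resize(big,(600,600)))
sb=cv2.resize(si[215:315,230:400],(800,470),interpolation=cv2.INTER_CUBIC); save("sidec0",sb)
for z in (.026,.062,.085): print(z,proj(ms,[h[0],h[1],z]))
E
```

```text
red [(array([297.4, 327. ]), array([292, 322,  12,  11, 103], dtype=int32))]
yellow [(array([303.8, 178.7]), array([298, 173,  12,  13, 110], dtype=int32))]
blue [(array([317.3, 242.5]), array([ 271,  198,   93,   92, 1415], dtype=int32))]
[[ 0.5553 -0.2429]]
hub [ 0.55566177 -0.24368345  0.045     ]
handle [ 0.42523771 -0.21351287  0.085     ]
[(array([255.4, 254.5]), array([251, 240,  10,  31, 234], dtype=int32))]
[ 0.65781357 -0.22261585  0.053     ]
0.026 (np.float64(256.5590730319983), np.float64(269.98451342267765))
0.062 (np.float64(255.48061996175693), np.float64(252.67301318542778))
0.085 (np.float64(254.77010589920917), np.float64(241.26772842916836))
```

View pics/topc0.png

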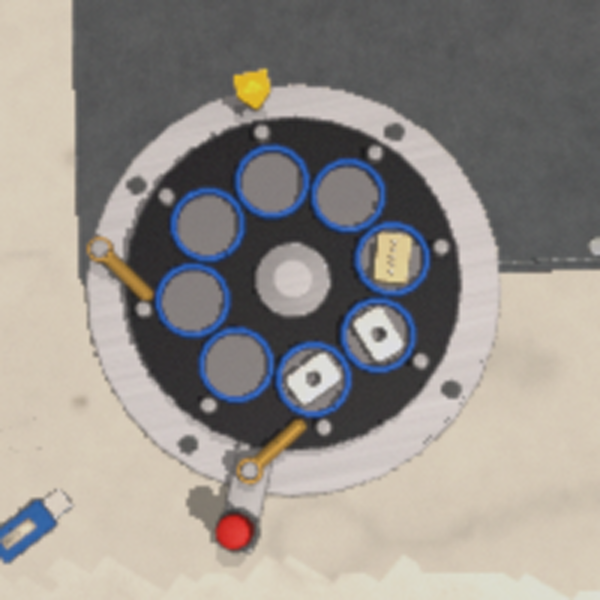

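View pics/sidec0.png

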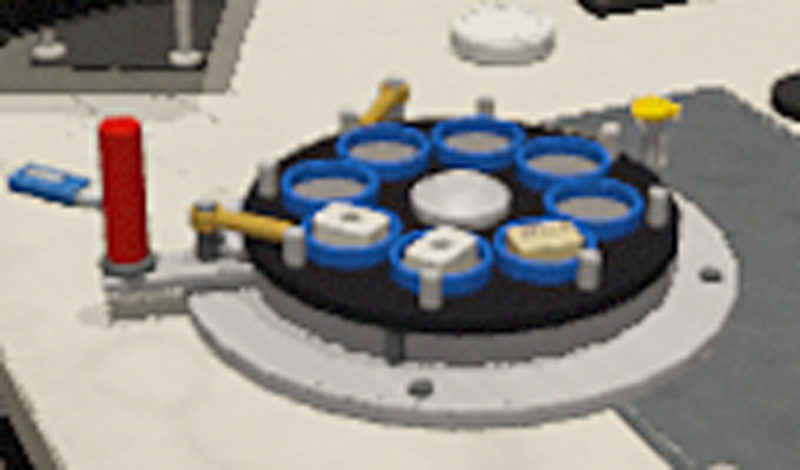

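```bash
cat >> h.py <<'E'
from scipy.spatial.transform import Rotation as Ro
def rows(wps, hand=0):
    """wps: 5 of (x,y,z,yawdeg) -> suggested units"""
    s=telemetry.observe(); R=Ro.from_euler('xyz',s["tool_rot"]).as_matrix(); p=np.array(s["position"]); y0=np.degrees(s["tool_rot"][2])
    print("t",round(s["time_s"],2),"pos",p.round(4),"yaw",round(y0,1),"F",np.round(s["ft_force"],1),"w",round(s["gripper_width"],4))
    prev=p
    for w in wps:
        d=R.T@(np.array(w[:3])-p)/.025; dt=((y0-w[3]+180)%360-180)/5
        print([[round(float(v),2) for v in d],round(float(dt),2),hand], "step mm",round(1e3*np.linalg.norm(np.array(w[:3])-prev),1)); prev=np.array(w[:3])
def lin(a,b,n=5): 
    a=np.array(a,float);b=np.array(b,float); return [a+(b-a)*(i+1)/n for i in range(n)]
C=np.array([.5553,-.2429]); TH0=167.3
def arc(phi,r=.137,back=.0165,z=.079):
    """TCP when lever at phi deg; fingers behind handle by back"""
    t=np.radians(TH0+phi); rad=np.array([np.cos(t),np.sin(t)]); tan=np.array([-np.sin(t),np.cos(t)])
    p=C+r*rad-back*tan; return [p[0],p[1],z,TH0+phi-180]
E
python3 - <<'E'
from h import *
s=(.2595,.6229,.209,67.4); b=(.43,-.15,.30,-12.7)
print(arc(0,back=.04))
rows(lin(s,(.2595,.5,.31,67.4))); 
rows(lin((.2595,.6229,.209,67.4),b,20)[4::5])
E
```

```text
[np.float64(0.4304456156535311), np.float64(-0.17375968824582705), 0.079, -12.699999999999989]
t 0.1 pos [0.2595 0.6229 0.209 ] yaw 67.4 F [ 0.   0.4 -0.6] w 0.0933
[[-0.91, 0.38, -0.81], -0.0, 0] step mm 31.8
[[-1.82, 0.76, -1.61], -0.0, 0] step mm 31.8
[[-2.73, 1.13, -2.42], -0.0, 0] step mm 31.8
[[-3.63, 1.51, -3.23], -0.0, 0] step mm 31.8
[[-4.54, 1.89, -4.04], -0.0, 0] step mm 31.8
t 0.1 pos [0.2595 0.6229 0.209 ] yaw 67.4 F [ 0.   0.4 -0.6] w 0.0933
[[-6.48, 4.55, -0.9], 4.0, 0] step mm 199.2
[[-12.96, 9.09, -1.81], 8.01, 0] step mm 199.2
[[-19.44, 13.64, -2.71], 12.01, 0] step mm 199.2
[[-25.92, 18.18, -3.62], 16.02, 0] step mm 199.2
```

Call:
{"api": "carry_out", "payload": {"motion": [[[-0.9,0.4,-0.8],0,0],[[-1.8,0.8,-1.6],0,0],[[-2.7,1.2,-2.4],0,0],[[-3.6,1.5,-3.2],0,0],[[-4.5,1.9,-4.0],0,0]]}}

```text
time_s: 0.52
position: [0.2598, 0.4998, 0.3101]
tool_rot: [-3.141, 0.001, 1.176]
ft_force: [-0.2, -0.6, 0.3]
gripper_width: 0.064
```

```bash
python3 - <<'E'
from h import *
rows(lin((.2595,.5,.309,67.4),(.43,-.15,.30,-12.7),20)[:5])
E
```

```text
t 0.52 pos [0.2598 0.4998 0.3101] yaw 67.4 F [-0.2 -0.6  0.3] w 0.064
[[-1.06, 0.8, 0.06], 0.8, 0] step mm 33.3
[[-2.13, 1.61, 0.08], 1.6, 0] step mm 33.6
[[-3.2, 2.43, 0.1], 2.4, 0] step mm 33.6
[[-4.27, 3.24, 0.12], 3.2, 0] step mm 33.6
[[-5.34, 4.06, 0.14], 4.0, 0] step mm 33.6
```

Call:
{"api": "carry_out", "payload": {"motion": [[[-1.05,0.8,0],0.8,0],[[-2.1,1.6,0],1.6,0],[[-3.2,2.4,0],2.4,0],[[-4.25,3.2,0],3.2,0],[[-5.3,4.0,0],4.0,0]]}}

```text
time_s: 0.93
position: [0.3014, 0.3386, 0.3094]
tool_rot: [3.142, 0.0, 0.824]
ft_force: [0.5, 0.0, 0.4]
gripper_width: 0.0308
```

```bash
python3 - <<'E'
from h import *
s=telemetry.observe();p=list(s["position"])+[np.degrees(s["tool_rot"][2])]
rows(lin(p,(.43,-.15,.31,-12.7),15)[:5])
E
```

```text
t 0.93 pos [0.3014 0.3386 0.3094] yaw 47.2 F [0.5 0.  0.4] w 0.0308
[[-0.72, 1.14, -0.0], 0.8, 0] step mm 33.7
[[-1.45, 2.27, -0.0], 1.6, 0] step mm 33.7
[[-2.17, 3.41, -0.0], 2.4, 0] step mm 33.7
[[-2.89, 4.55, -0.01], 3.19, 0] step mm 33.7
[[-3.62, 5.68, -0.01], 3.99, 0] step mm 33.7
```

Call:
{"api": "carry_out", "payload": {"motion": [[[-0.7,1.15,0],0.8,0],[[-1.4,2.3,0],1.6,0],[[-2.15,3.4,0],2.4,0],[[-2.9,4.5,0],3.2,0],[[-3.6,5.7,0],4.0,0]]}}

```text
time_s: 1.35
position: [0.3451, 0.176, 0.3096]
tool_rot: [-3.142, -0.0, 0.475]
ft_force: [1.1, 0.6, 1.0]
gripper_width: 0.0014
```

```bash
python3 - <<'E'
from h import *
s=telemetry.observe();p=list(s["position"])+[np.degrees(s["tool_rot"][2])]
rows(lin(p,(.43,-.15,.31,-12.7),10)[:5])
E
```

```text
t 1.35 pos [0.3451 0.176  0.3096] yaw 27.2 F [1.1 0.6 1. ] w 0.0014
[[-0.29, 1.32, -0.0], 0.8, 0] step mm 33.7
[[-0.59, 2.63, -0.0], 1.6, 0] step mm 33.7
[[-0.88, 3.95, -0.01], 2.4, 0] step mm 33.7
[[-1.18, 5.26, -0.01], 3.19, 0] step mm 33.7
[[-1.47, 6.58, -0.01], 3.99, 0] step mm 33.7
```

Call:
{"api": "carry_out", "payload": {"motion": [[[-0.3,1.3,0],0.8,0],[[-0.6,2.6,0],1.6,0],[[-0.9,3.95,0],2.4,0],[[-1.2,5.25,0],3.2,0],[[-1.5,6.5,0],4.0,0]]}}

```text
time_s: 1.77
position: [0.3868, 0.0141, 0.3096]
tool_rot: [3.142, -0.0, 0.125]
ft_force: [0.4, 0.3, 0.0]
gripper_width: 0.0005
```

```bash
python3 - <<'E'
from h import *
s=telemetry.observe();p=list(s["position"])+[np.degrees(s["tool_rot"][2])]
a=arc(0,back=.045,z=.31)
rows(lin(p,a,6)[:5]); print(a)
E
```

```text
t 1.77 pos [0.3868 0.0141 0.3096] yaw 7.2 F [0.4 0.3 0. ] w 0.0005
[[0.14, 1.25, -0.0], 0.66, 0] step mm 31.4
[[0.29, 2.5, -0.01], 1.32, 0] step mm 31.4
[[0.43, 3.74, -0.01], 1.99, 0] step mm 31.4
[[0.58, 4.99, -0.01], 2.65, 0] step mm 31.4
[[0.72, 6.24, -0.01], 3.31, 0] step mm 31.4
[np.float64(0.4315448466752953), np.float64(-0.16888201552609777), 0.31, -12.699999999999989]
```

Call:
{"api": "carry_out", "payload": {"motion": [[[0.2,1.5,0],0.8,0],[[0.35,3.0,0],1.6,0],[[0.5,4.5,0],2.4,0],[[0.7,6.0,0],3.2,0],[[0.85,7.5,0],4.0,0]]}}

```text
time_s: 2.18
position: [0.4319, -0.1694, 0.3095]
tool_rot: [-3.142, -0.0, -0.224]
ft_force: [1.4, 0.5, -0.5]
gripper_width: 0.0006
```

```bash
python3 - <<'E'
from h import *
s=telemetry.observe();p=list(s["position"])+[np.degrees(s["tool_rot"][2])]
a=arc(0,back=.045,z=.11)
rows(lin(p,a,5)); print(a)
img=imaging.camera("wrist"); save("wr1",img)
E
```

```text
t 2.18 pos [ 0.4319 -0.1694  0.3095] yaw -12.8 F [ 1.4  0.5 -0.5] w 0.0006
[[-0.0, -0.0, 1.6], -0.01, 0] step mm 39.9
[[-0.01, -0.01, 3.19], -0.01, 0] step mm 39.9
[[-0.01, -0.01, 4.79], -0.02, 0] step mm 39.9
[[-0.02, -0.01, 6.38], -0.02, 0] step mm 39.9
[[-0.02, -0.01, 7.98], -0.03, 0] step mm 39.9
[np.float64(0.4315448466752953), np.float64(-0.16888201552609777), 0.11, -12.699999999999989]
```

View pics/wr1.png

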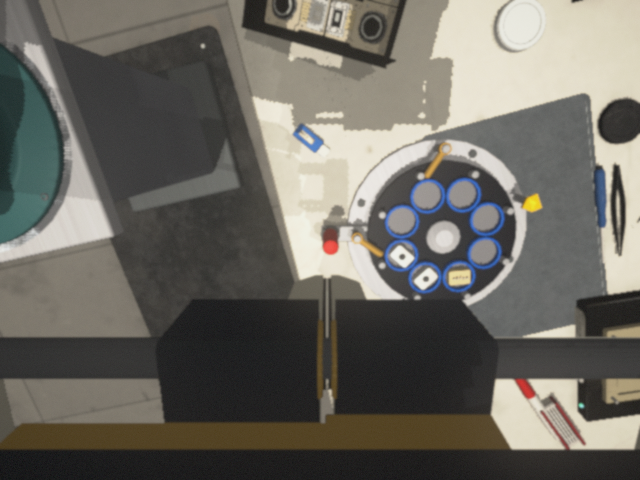

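```bash
python3 - <<'E'
from h import *
m=imaging.camera_model("wrist"); img=cv2.cvtColor(cv2.imread("pics/wr1.png"),cv2.COLOR_BGR2RGB)
for b in blobs(img,(0,150,100),(8,255,255),(300,200,360,280),8): print(b, ray(m,*b[0],.085))
p=telemetry.observe()["position"]; print(np.array(m["cam_to_world"]).round(3), proj(m,[p[0],p[1],p[2]-.025]), ray(m,330.5,247,.085), ray(m,443,237,.045))
print("handle top px",proj(m,[.4252,-.2135,.085]))
E
```

```text
(array([330.2, 246.2]), array([324, 240,  14,  14, 157], dtype=int32)) [ 0.42609969 -0.21587461  0.085     ]
[[ 0.973  0.222  0.058  0.448]
 [-0.23   0.942  0.243 -0.106]
 [-0.001 -0.25   0.968  0.484]
 [ 0.     0.     0.     1.   ]] (np.float64(327.4675839690005), np.float64(269.08449410874186)) [ 0.42621073 -0.21682102  0.085     ] [ 0.55578457 -0.24639918  0.045     ]
handle top px (np.float64(328.8840591602484), np.float64(244.31670742016217))
```

Call:
{"api": "carry_out", "payload": {"motion": [[[0,0,1.6],0,0],[[0,0,3.2],0,0],[[0,0,4.8],0,0],[[0,0,6.4],0,0],[[0,0,8.0],0,0]]}}

```text
time_s: 2.65
position: [0.4316, -0.1671, 0.1076]
tool_rot: [-3.142, -0.0, -0.22]
ft_force: [1.2, -0.2, 0.2]
gripper_width: 0.0003
```

Call:
{"api": "carry_out", "payload": {"motion": [[[0,0,0.5],0,0],[[0,0,0.9],0,0],[[0,0,1.2],0,0],[[0,0,1.2],0,0],[[0,0,1.2],0,0]]}}

```text
time_s: 3.07
position: [0.4328, -0.1676, 0.0813]
tool_rot: [3.141, -0.002, -0.22]
ft_force: [0.3, -0.1, 0.3]
gripper_width: 0.0004
```

```bash
python3 - <<'E'
from h import *
rows([arc(0,back=b) for b in (.04,.034,.028,.024,.02)])
print(imaging.camera_model("side")["cx"]); im=imaging.camera("side"); save("sd2",cv2.resize(im[170:320,200:400],(800,600),interpolation=cv2.INTER_CUBIC))
E
```

```text
t 3.07 pos [ 0.4328 -0.1676  0.0813] yaw -12.6 F [ 0.3 -0.1  0.3] w 0.0004
[[-0.04, 0.26, 0.09], 0.02, 0] step mm 7.0
[[-0.04, 0.5, 0.09], 0.02, 0] step mm 6.0
[[-0.04, 0.74, 0.09], 0.02, 0] step mm 6.0
[[-0.04, 0.9, 0.09], 0.02, 0] step mm 4.0
[[-0.04, 1.06, 0.09], 0.02, 0] step mm 4.0
321.89255907094235
```

View pics/sd2.png

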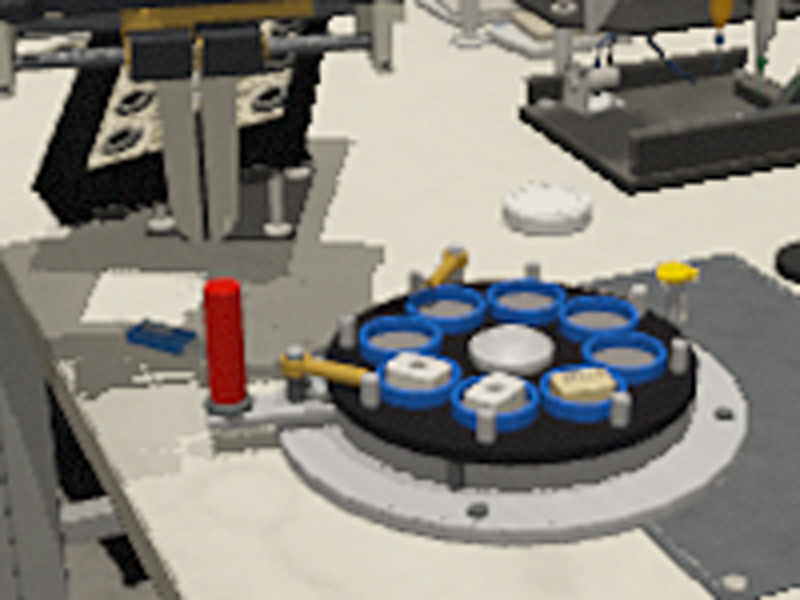

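```bash
python3 - <<'E'
from h import *
m=imaging.camera_model("side"); print(proj(m,[.4328,-.1676,.0563]), proj(m,[.4328,-.1676,.085]),proj(m,[.426,-.215,.056]))
im=imaging.camera("top"); save("tp2",cv2.resize(im[150:350,220:420],(600,600),interpolation=cv2.INTER_CUBIC))
E
```

```text
(np.float64(252.2219873753322), np.float64(244.92655710195172)) (np.float64(251.33059887304995), np.float64(231.26203327140257)) (np.float64(256.30938552212564), np.float64(255.8602683983293))
```

View pics/tp2.png

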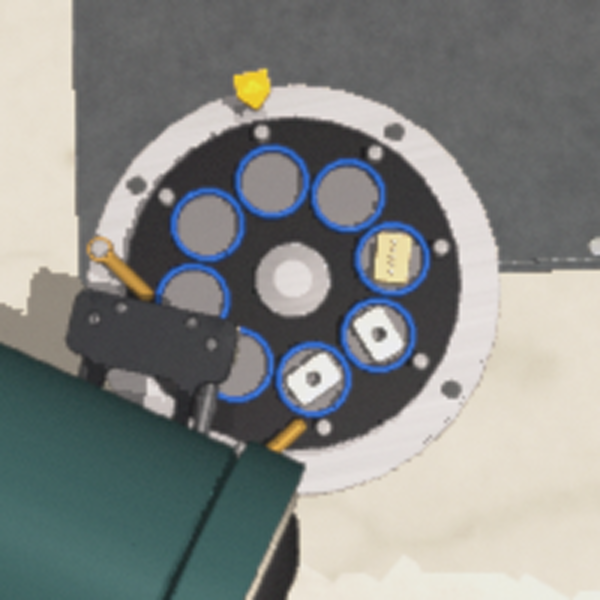

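```bash
python3 - <<'E'
from h import *
s=telemetry.observe(); m=imaging.camera_model("wrist"); im=imaging.camera("wrist"); save("wr3",im)
for z in (.05,.0563,.07,.085,.1): print(z,proj(m,[s["position"][0],s["position"][1],z]))
im=imaging.camera("side"); save("sd3",cv2.resize(im[200:275,220:300],(800,750//1)[:2] if 0 else (640,600),interpolation=cv2.INTER_NEAREST))
print(s["joint_pos"])
E
```

```text
0.05 (np.float64(327.234121954736), np.float64(265.4726336225507))
0.0563 (np.float64(327.2828266325589), np.float64(269.098297684999))
0.07 (np.float64(327.39907740502224), np.float64(277.7522148607767))
0.085 (np.float64(327.5455943993981), np.float64(288.6592041848423))
0.1 (np.float64(327.7172411681519), np.float64(301.436899238467))
[-4.24422621e-01 -2.98295952e-01  2.03757276e+00 -2.62241065e-05
  1.40008890e+00 -2.04207483e-01]
```

View pics/wr3.png

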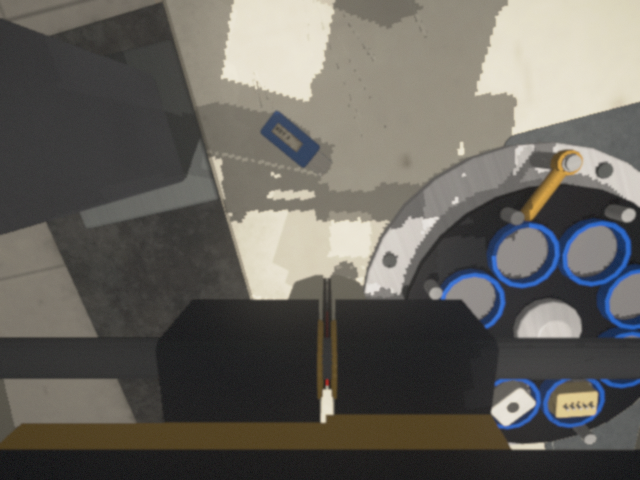

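View pics/sd3.png

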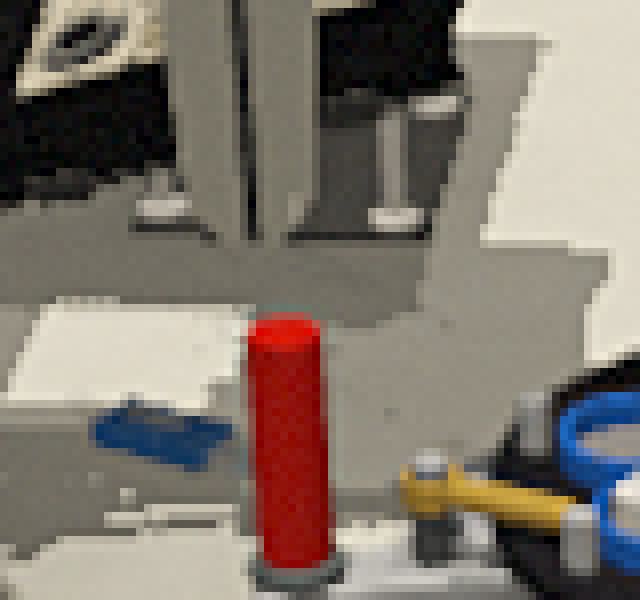

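```bash
python3 - <<'E'
from h import *
m=imaging.camera_model("side")
R=Ro.from_euler('z',67.4,degrees=True).as_matrix()
for sx in (-1,1):
  for z in (.184,.195,.209,.215,.23): print(sx,z,proj(m,np.array([.2595,.6229,z])+sx*.055*R[:,0]))
im=cv2.imread("pics/side0.png"); cv2.imwrite("pics/sd0c.png",cv2.resize(im[20:125,60:160],(600,600),interpolation=cv2.INTER_NEAREST))
E
```

```text
-1 0.184 (np.float64(113.51553951280752), np.float64(120.7771255336931))
-1 0.195 (np.float64(112.80821807331273), np.float64(117.00205129458162))
-1 0.209 (np.float64(111.9007356953368), np.float64(112.15868990857348))
-1 0.215 (np.float64(111.50930231000862), np.float64(110.06955474771055))
-1 0.23 (np.float64(110.52404896831018), np.float64(104.81111876434628))
1 0.184 (np.float64(126.47224467349525), np.float64(114.67226654132713))
1 0.195 (np.float64(125.85663205704273), np.float64(111.13945108770287))
1 0.209 (np.float64(125.06725127047824), np.float64(106.60943242492837))
1 0.215 (np.float64(124.72691258296337), np.float64(104.6563311684148))
1 0.23 (np.float64(123.8706738385738), np.float64(99.74263481566194))
```

View pics/sd0c.png

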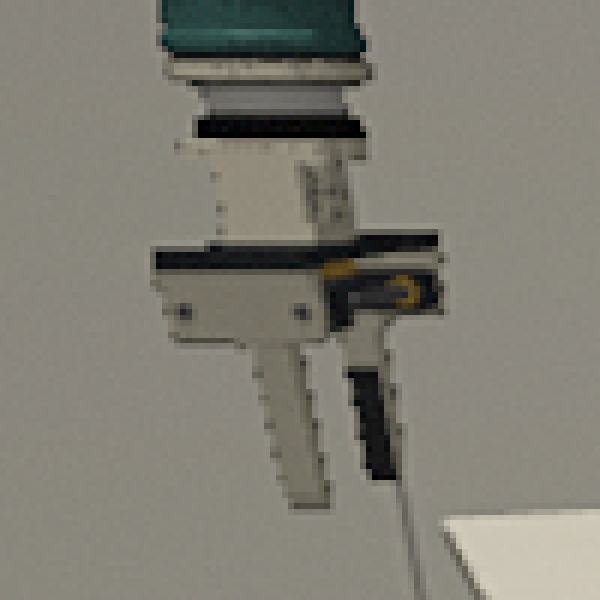

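Call:
{"api": "carry_out", "payload": {"motion": [[[0,0,0.4],0,0],[[0,0,0.8],0,0],[[0,0,1.1],0,0],[[0,0,1.1],0,0],[[0,0,1.1],0,0]]}}

```text
time_s: 3.68
position: [0.4316, -0.1671, 0.0513]
tool_rot: [-3.141, 0.001, -0.22]
ft_force: [-0.2, -0.4, 0.6]
gripper_width: 0.0005
```

```bash
python3 - <<'E'
from h import *
rows([arc(0,back=b,z=.053) for b in (.04,.034,.028,.023,.018)])
im=imaging.camera("side"); save("sd4",cv2.resize(im[200:275,220:300],(640,600),interpolation=cv2.INTER_NEAREST))
E
```

```text
t 3.68 pos [ 0.4316 -0.1671  0.0513] yaw -12.6 F [-0.2 -0.4  0.6] w 0.0005
[[0.01, 0.27, -0.07], 0.02, 0] step mm 6.9
[[0.01, 0.51, -0.07], 0.02, 0] step mm 6.0
[[0.01, 0.75, -0.07], 0.02, 0] step mm 6.0
[[0.01, 0.95, -0.07], 0.02, 0] step mm 5.0
[[0.01, 1.15, -0.07], 0.02, 0] step mm 5.0
```

View pics/sd4.png

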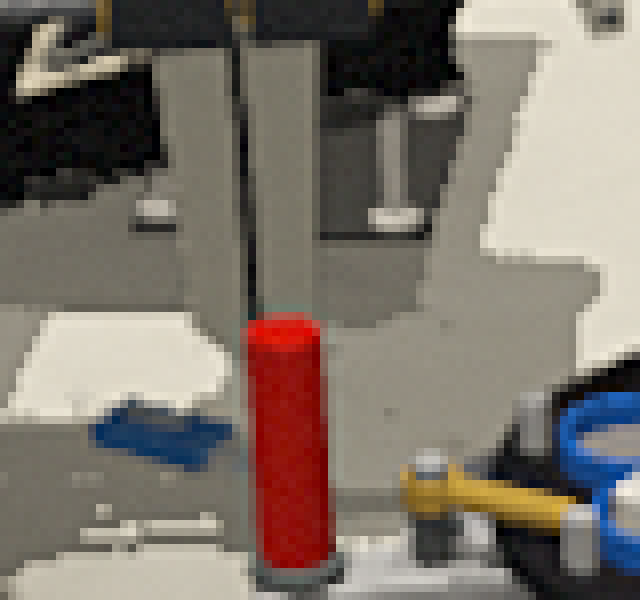

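Call:
{"api": "carry_out", "payload": {"motion": [[[0,0.25,0],0,0],[[0,0.5,0],0,0],[[0,0.75,0],0,0],[[0,0.95,0],0,0],[[0,1.15,0],0,0]]}}

```text
time_s: 4.15
position: [0.4256, -0.1961, 0.0523]
tool_rot: [3.142, -0.0, -0.221]
ft_force: [-1.1, 1.7, 1.0]
gripper_width: 0.0003
```

```bash
python3 - <<'E'
from h import *
rows([arc(f,z=.052) for f in (1,3,5,7,9)])
im=imaging.camera("side"); save("sd5",cv2.resize(im[200:275,220:300],(640,600),interpolation=cv2.INTER_NEAREST))
E
```

```text
t 4.15 pos [ 0.4256 -0.1961  0.0523] yaw -12.6 F [-1.1  1.7  1. ] w 0.0003
[[-0.02, 0.12, 0.01], -0.19, 0] step mm 3.1
[[-0.04, 0.31, 0.01], -0.59, 0] step mm 4.8
[[-0.04, 0.51, 0.01], -0.99, 0] step mm 4.8
[[-0.05, 0.7, 0.01], -1.39, 0] step mm 4.8
[[-0.04, 0.89, 0.01], -1.79, 0] step mm 4.8
```

View pics/sd5.png

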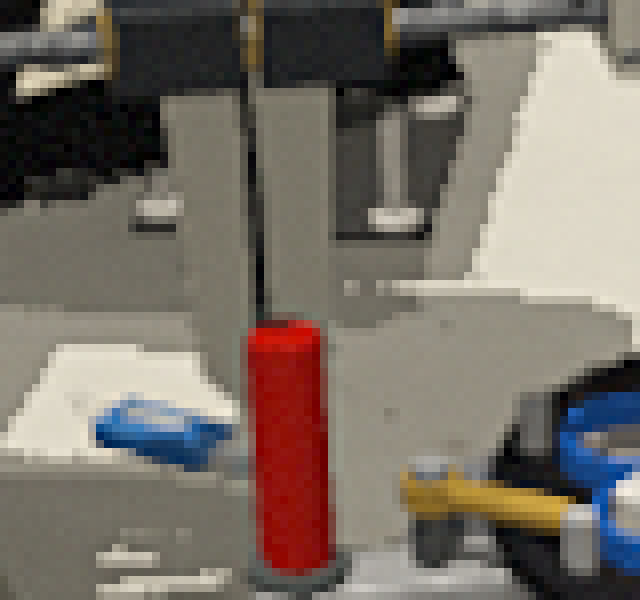

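Call:
{"api": "carry_out", "payload": {"motion": [[[0,0.1,0],-0.2,0],[[-0.05,0.3,0],-0.6,0],[[-0.05,0.5,0],-1.0,0],[[-0.05,0.7,0],-1.4,0],[[-0.05,0.9,0],-1.8,0]]}}

```text
time_s: 4.62
position: [0.4195, -0.217, 0.0521]
tool_rot: [-3.141, 0.0, -0.06]
ft_force: [0.2, 2.5, 1.0]
gripper_width: 0.0008
```

```bash
python3 - <<'E'
from h import *
rows([arc(f,z=.052) for f in (12,15,18,21,24)])
im=imaging.camera("side"); save("sd6",cv2.resize(im[180:330,210:410],(800,600),interpolation=cv2.INTER_NEAREST))
E
```

```text
t 4.62 pos [ 0.4195 -0.217   0.0521] yaw -3.5 F [0.2 2.5 1. ] w 0.0008
[[-0.02, 0.31, 0.01], -0.55, 0] step mm 7.8
[[-0.03, 0.6, 0.0], -1.15, 0] step mm 7.2
[[-0.03, 0.89, 0.0], -1.75, 0] step mm 7.2
[[-0.02, 1.18, 0.0], -2.35, 0] step mm 7.2
[[0.02, 1.46, 0.0], -2.95, 0] step mm 7.2
```

View pics/sd6.png

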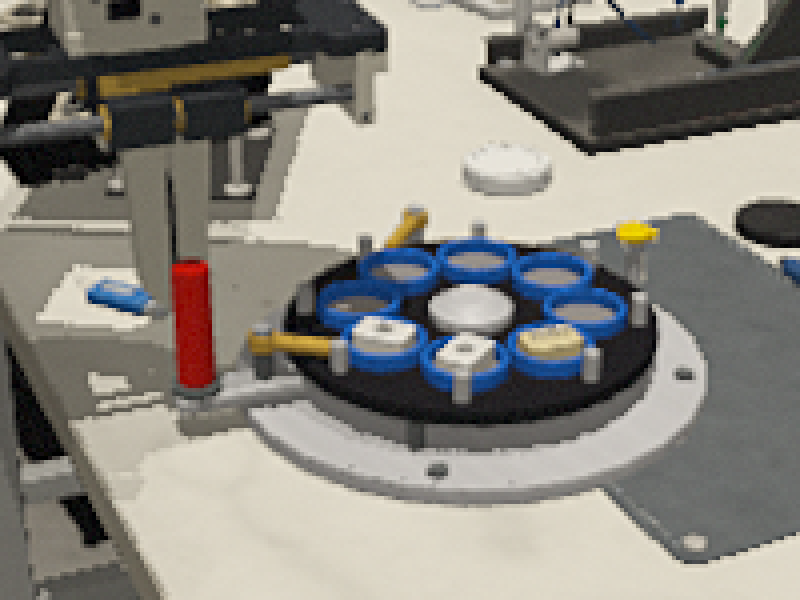

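The lever is swinging with the fingers (the handle has moved to about crop (193,325), the pawl touches a pin) at 2.5 N. I'll continue the arc.

Call:
{"api": "carry_out", "payload": {"motion": [[[0,0.3,0],-0.55,0],[[-0.03,0.6,0],-1.15,0],[[-0.03,0.9,0],-1.75,0],[[0,1.2,0],-2.35,0],[[0.02,1.45,0],-2.95,0]]}}

```text
time_s: 5.08
position: [0.4178, -0.2533, 0.0521]
tool_rot: [-3.141, 0.0, 0.197]
ft_force: [1.3, 3.5, 0.5]
gripper_width: 0.0004
```

```bash
python3 - <<'E'
from h import *
rows([arc(f,z=.052) for f in (27,30,33,36,39)])
E
```

```text
t 5.08 pos [ 0.4178 -0.2533  0.0521] yaw 11.3 F [1.3 3.5 0.5] w 0.0004
[[-0.03, 0.3, 0.0], -0.61, 0] step mm 7.5
[[-0.04, 0.59, 0.0], -1.21, 0] step mm 7.2
[[-0.04, 0.88, 0.0], -1.81, 0] step mm 7.2
[[-0.02, 1.16, 0.0], -2.41, 0] step mm 7.2
[[0.01, 1.45, 0.0], -3.01, 0] step mm 7.2
```

Call:
{"api": "carry_out", "payload": {"motion": [[[-0.03,0.3,0],-0.6,0],[[-0.04,0.6,0],-1.2,0],[[-0.04,0.9,0],-1.8,0],[[-0.02,1.15,0],-2.4,0],[[0.01,1.45,0],-3.0,0]]}}

```text
time_s: 5.5
position: [0.425, -0.2886, 0.052]
tool_rot: [-3.141, 0.0, 0.459]
ft_force: [0.9, 4.6, 1.4]
gripper_width: 0.0005
```

```bash
python3 - <<'E'
from h import *
rows([arc(f,z=.052) for f in (41,43,45,46.5,48)])
im=imaging.camera("side"); save("sd7",cv2.resize(im[180:330,210:410],(800,600),interpolation=cv2.INTER_NEAREST))
E
```

```text
t 5.5 pos [ 0.425  -0.2886  0.052 ] yaw 26.3 F [0.9 4.6 1.4] w 0.0005
[[-0.02, 0.2, 0.0], -0.41, 0] step mm 5.1
[[-0.03, 0.39, 0.0], -0.81, 0] step mm 4.8
[[-0.04, 0.59, 0.0], -1.21, 0] step mm 4.8
[[-0.04, 0.73, 0.0], -1.51, 0] step mm 3.6
[[-0.03, 0.88, 0.0], -1.81, 0] step mm 3.6
```

View pics/sd7.png

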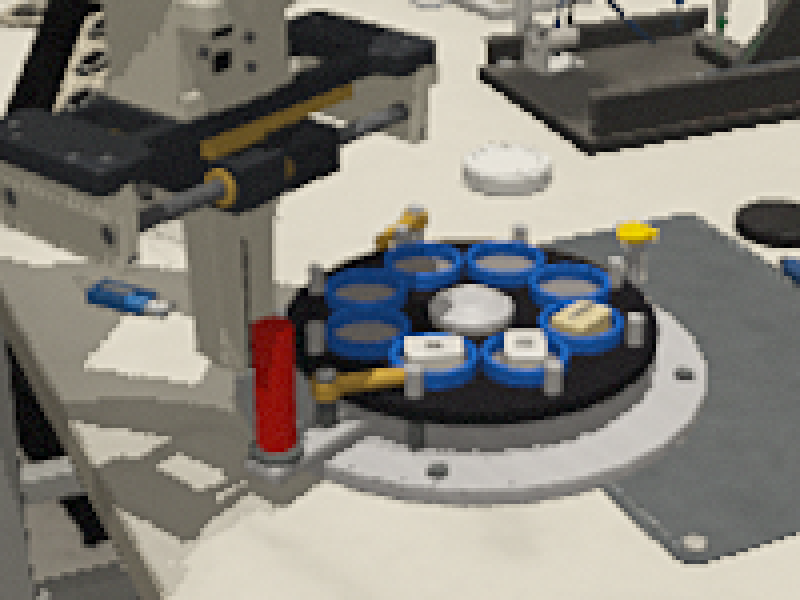

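Call:
{"api": "carry_out", "payload": {"motion": [[[-0.02,0.2,0],-0.4,0],[[-0.03,0.4,0],-0.8,0],[[-0.04,0.6,0],-1.2,0],[[-0.04,0.75,0],-1.5,0],[[-0.03,0.9,0],-1.8,0]]}}

```text
time_s: 5.97
position: [0.434, -0.3091, 0.052]
tool_rot: [-3.141, 0.001, 0.613]
ft_force: [-3.7, 1.4, 2.0]
gripper_width: 0.0004
```

```bash
python3 - <<'E'
from h import *
rows([arc(f,z=.052) for f in (48.5,49,49.5,50,50.5)])
m=imaging.camera_model("top")
im=imaging.camera("top")
save("tp8",cv2.resize(im[150:350,220:420],(600,600),interpolation=cv2.INTER_CUBIC))
E
```

```text
t 5.97 pos [ 0.434  -0.3091  0.052 ] yaw 35.1 F [-3.7  1.4  2. ] w 0.0004
[[0.0, 0.03, -0.0], -0.14, 0] step mm 0.8
[[-0.0, 0.08, -0.0], -0.24, 0] step mm 1.2
[[-0.01, 0.13, -0.0], -0.34, 0] step mm 1.2
[[-0.01, 0.18, -0.0], -0.44, 0] step mm 1.2
[[-0.01, 0.22, -0.0], -0.54, 0] step mm 1.2
```

View pics/tp8.png

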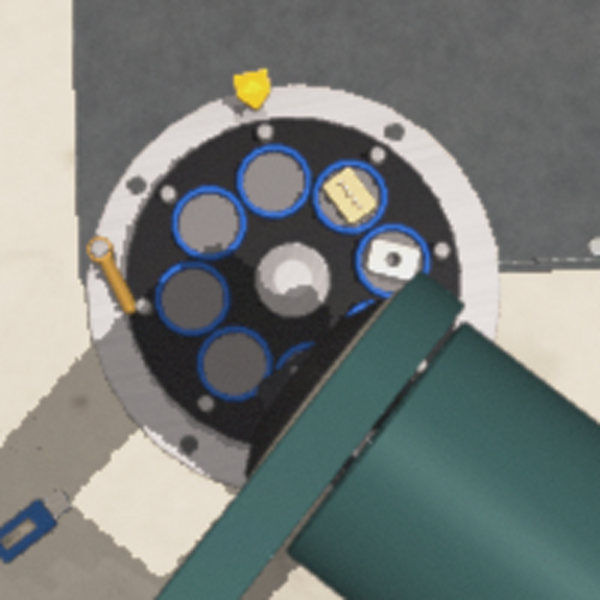

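Call:
{"api": "carry_out", "payload": {"motion": [[[0,0.05,0],-0.1,0],[[0,0.1,0],-0.2,0],[[0,0.15,0],-0.3,0],[[0,0.2,0],-0.4,0],[[0,0.25,0],-0.5,0]]}}

```text
time_s: 6.43
position: [0.4373, -0.3139, 0.0519]
tool_rot: [-3.139, 0.001, 0.657]
ft_force: [-11.8, 7.1, 6.0]
gripper_width: 0.0005
```

```bash
python3 - <<'E'
from h import *
rows([arc(f,z=.052) for f in (48.5,49,49.5,50,50.5)])
m=imaging.camera_model("top")
im=imaging.camera("top")
save("tp9",cv2.resize(im[150:350,220:420],(600,600),interpolation=cv2.INTER_CUBIC))
E
```

```text
t 6.43 pos [ 0.4373 -0.3139  0.0519] yaw 37.6 F [-11.8   7.1   6. ] w 0.0005
[[0.02, -0.2, -0.01], 0.37, 0] step mm 5.0
[[0.01, -0.15, -0.01], 0.27, 0] step mm 1.2
[[0.0, -0.11, -0.01], 0.17, 0] step mm 1.2
[[-0.0, -0.06, -0.01], 0.07, 0] step mm 1.2
[[-0.01, -0.01, -0.01], -0.03, 0] step mm 1.2
```

View pics/tp9.png

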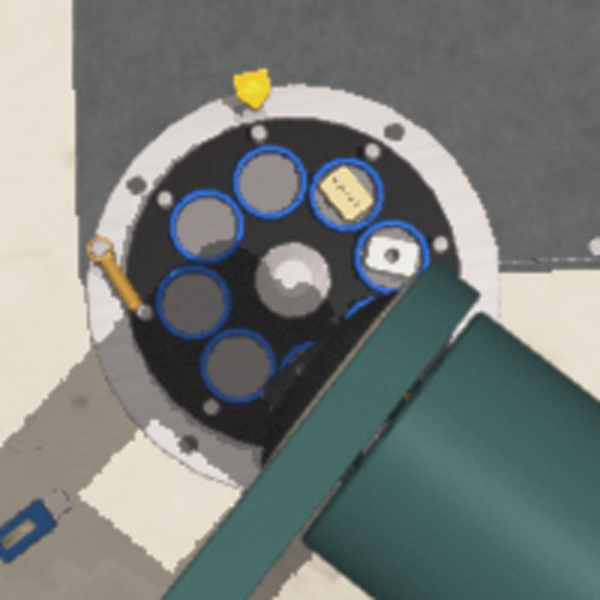

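```bash
python3 - <<'E'
from h import *
rows([arc(f,z=.052) for f in (46,40,34,28,22)])
E
```

```text
t 6.48 pos [ 0.4373 -0.3139  0.0519] yaw 37.7 F [-11.3   8.3   5.1] w 0.0007
[[0.06, -0.44, -0.0], 0.88, 0] step mm 11.0
[[0.2, -1.0, -0.0], 2.08, 0] step mm 14.4
[[0.4, -1.54, -0.0], 3.28, 0] step mm 14.4
[[0.66, -2.06, 0.0], 4.48, 0] step mm 14.4
[[0.96, -2.55, 0.0], 5.68, 0] step mm 14.4
```

Call:
{"api": "carry_out", "payload": {"motion": [[[0.05,-0.45,0],0.9,0],[[0.2,-1.0,0],2.1,0],[[0.4,-1.55,0],3.3,0],[[0.65,-2.05,0],4.5,0],[[0.95,-2.55,0],5.7,0]]}}

```text
time_s: 6.9
position: [0.4179, -0.2489, 0.0523]
tool_rot: [3.141, -0.001, 0.154]
ft_force: [-1.2, -0.3, -0.2]
gripper_width: 0.0004
```

```bash
python3 - <<'E'
from h import *
rows([arc(f,z=.052) for f in (17,11,5,-1,-7)])
im=imaging.camera("side"); save("sd10",cv2.resize(im[180:330,210:410],(800,600),interpolation=cv2.INTER_NEAREST))
E
```

```text
t 6.9 pos [ 0.4179 -0.2489  0.0523] yaw 8.8 F [-1.2 -0.3 -0.2] w 0.0004
[[0.06, -0.48, 0.01], 0.9, 0] step mm 12.2
[[0.2, -1.04, 0.01], 2.1, 0] step mm 14.4
[[0.4, -1.58, 0.01], 3.3, 0] step mm 14.4
[[0.66, -2.1, 0.01], 4.5, 0] step mm 14.4
[[0.97, -2.59, 0.01], 5.7, 0] step mm 14.4
```

View pics/sd10.png

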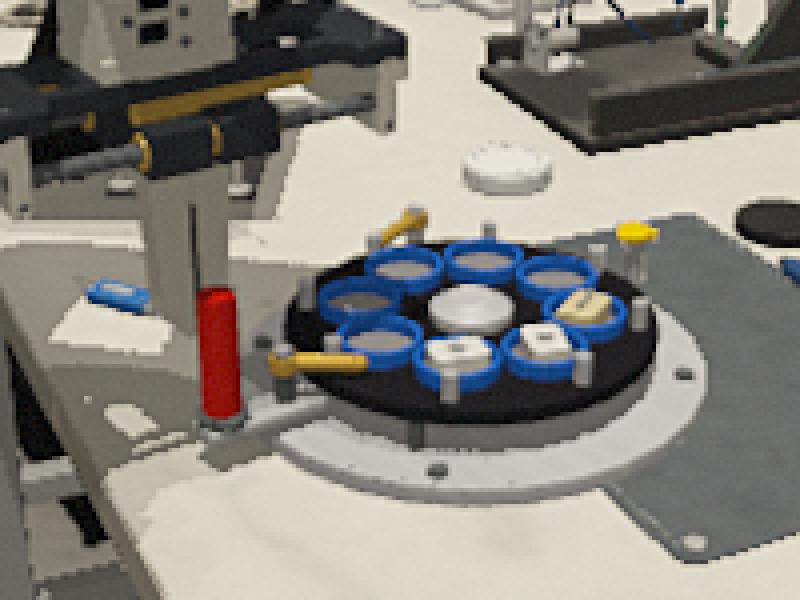

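Call:
{"api": "carry_out", "payload": {"motion": [[[0.05,-0.5,0],0.9,0],[[0.2,-1.05,0],2.1,0],[[0.4,-1.6,0],3.3,0],[[0.65,-2.1,0],4.5,0],[[0.95,-2.6,0],5.7,0]]}}

```text
time_s: 7.37
position: [0.4314, -0.181, 0.0525]
tool_rot: [-3.142, -0.002, -0.343]
ft_force: [1.0, -0.3, 0.7]
gripper_width: 0.0006
```

```bash
python3 - <<'E'
from h import *
im=imaging.camera("side"); save("sd11",cv2.resize(im[180:330,210:410],(800,600),interpolation=cv2.INTER_NEAREST))
im=imaging.camera("top")
save("tp11",cv2.resize(im[150:350,220:420],(600,600),interpolation=cv2.INTER_CUBIC))
rows([arc(f,z=.052) for f in (-5,-2.5,0,3,6)])
E
```

```text
t 7.47 pos [ 0.4318 -0.1804  0.0525] yaw -19.5 F [-0.3 -0.  -0.6] w 0.0003
[[-0.01, 0.22, 0.02], -0.35, 0] step mm 5.5
[[-0.02, 0.46, 0.02], -0.85, 0] step mm 6.0
[[-0.03, 0.7, 0.02], -1.35, 0] step mm 6.0
[[-0.02, 0.99, 0.02], -1.95, 0] step mm 7.2
[[0.0, 1.28, 0.02], -2.55, 0] step mm 7.2
```

View pics/sd11.png

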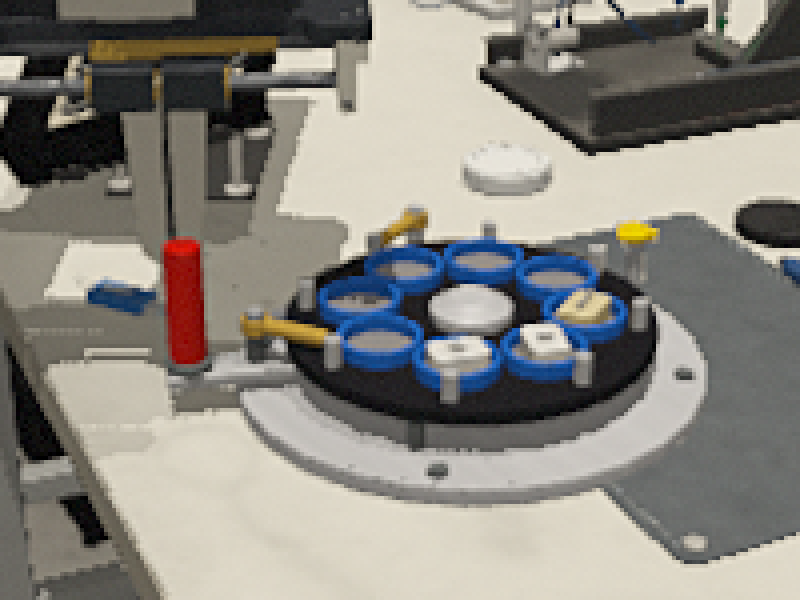

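View pics/tp11.png

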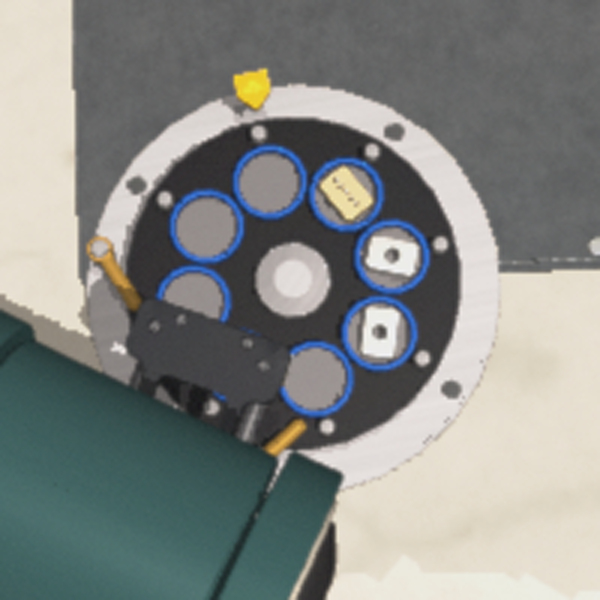

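Call:
{"api": "carry_out", "payload": {"motion": [[[-0.01,0.2,0],-0.35,0],[[-0.02,0.45,0],-0.85,0],[[-0.03,0.7,0],-1.35,0],[[-0.02,1.0,0],-1.95,0],[[0,1.3,0],-2.55,0]]}}

```text
time_s: 7.88
position: [0.4204, -0.2129, 0.0524]
tool_rot: [-3.142, -0.001, -0.109]
ft_force: [2.1, 1.7, 0.7]
gripper_width: 0.0006
```

```bash
python3 - <<'E'
from h import *
rows([arc(f,z=.052) for f in (9,12,15,18,21)])
E
```

```text
t 7.88 pos [ 0.4204 -0.2129  0.0524] yaw -6.2 F [2.1 1.7 0.7] w 0.0006
[[-0.01, 0.19, 0.02], -0.51, 0] step mm 4.8
[[-0.02, 0.48, 0.02], -1.11, 0] step mm 7.2
[[-0.02, 0.77, 0.02], -1.71, 0] step mm 7.2
[[-0.01, 1.06, 0.02], -2.31, 0] step mm 7.2
[[0.03, 1.34, 0.02], -2.91, 0] step mm 7.2
```

Call:
{"api": "carry_out", "payload": {"motion": [[[-0.01,0.2,0],-0.5,0],[[-0.02,0.5,0],-1.1,0],[[-0.02,0.75,0],-1.7,0],[[-0.01,1.05,0],-2.3,0],[[0.03,1.35,0],-2.9,0]]}}

```text
time_s: 8.3
position: [0.417, -0.2465, 0.0523]
tool_rot: [-3.141, -0.001, 0.144]
ft_force: [0.6, 2.5, 1.6]
gripper_width: 0.0003
```

```bash
python3 - <<'E'
from h import *
rows([arc(f,z=.052) for f in (24,27,30,33,36)])
E
```

```text
t 8.3 pos [ 0.417  -0.2465  0.0523] yaw 8.3 F [0.6 2.5 1.6] w 0.0003
[[-0.01, 0.29, 0.01], -0.61, 0] step mm 7.1
[[-0.02, 0.57, 0.01], -1.21, 0] step mm 7.2
[[-0.02, 0.86, 0.01], -1.81, 0] step mm 7.2
[[-0.0, 1.15, 0.01], -2.41, 0] step mm 7.2
[[0.03, 1.44, 0.01], -3.01, 0] step mm 7.2
```

Call:
{"api": "carry_out", "payload": {"motion": [[[-0.01,0.3,0],-0.6,0],[[-0.02,0.6,0],-1.2,0],[[-0.02,0.85,0],-1.8,0],[[0,1.15,0],-2.4,0],[[0.03,1.45,0],-3.0,0]]}}

```text
time_s: 8.72
position: [0.4227, -0.2822, 0.0522]
tool_rot: [-3.141, -0.0, 0.406]
ft_force: [0.7, 4.6, 1.4]
gripper_width: 0.0002
```

```bash
python3 - <<'E'
from h import *
rows([arc(f,z=.052) for f in (38.5,41,43.5,46,48)])
E
```

```text
t 8.72 pos [ 0.4227 -0.2822  0.0522] yaw 23.3 F [0.7 4.6 1.4] w 0.0002
[[-0.01, 0.23, 0.01], -0.51, 0] step mm 5.8
[[-0.02, 0.47, 0.01], -1.01, 0] step mm 6.0
[[-0.02, 0.71, 0.01], -1.51, 0] step mm 6.0
[[-0.02, 0.96, 0.01], -2.01, 0] step mm 6.0
[[-0.0, 1.15, 0.01], -2.41, 0] step mm 4.8
```

Call:
{"api": "carry_out", "payload": {"motion": [[[-0.01,0.25,0],-0.5,0],[[-0.02,0.5,0],-1.0,0],[[-0.02,0.7,0],-1.5,0],[[-0.02,0.95,0],-2.0,0],[[0,1.15,0],-2.4,0]]}}

```text
time_s: 9.13
position: [0.4337, -0.3088, 0.0522]
tool_rot: [-3.141, 0.0, 0.615]
ft_force: [-3.4, 1.8, 2.4]
gripper_width: 0.0001
```

```bash
python3 - <<'E'
from h import *
rows([arc(f,z=.052) for f in (48.5,49,49.5,50,50.5)])
E
```

```text
t 9.13 pos [ 0.4337 -0.3088  0.0522] yaw 35.2 F [-3.4  1.8  2.4] w 0.0001
[[0.01, 0.05, 0.01], -0.11, 0] step mm 1.2
[[0.0, 0.09, 0.01], -0.21, 0] step mm 1.2
[[-0.0, 0.14, 0.01], -0.31, 0] step mm 1.2
[[-0.0, 0.19, 0.01], -0.41, 0] step mm 1.2
[[-0.01, 0.24, 0.01], -0.51, 0] step mm 1.2
```

Call:
{"api": "carry_out", "payload": {"motion": [[[0,0.05,0],-0.1,0],[[0,0.1,0],-0.2,0],[[0,0.15,0],-0.3,0],[[0,0.2,0],-0.4,0],[[0,0.25,0],-0.5,0]]}}

```text
time_s: 9.55
position: [0.4371, -0.313, 0.052]
tool_rot: [-3.141, 0.0, 0.653]
ft_force: [-9.2, 3.3, 3.2]
gripper_width: 0.0002
```

```bash
python3 - <<'E'
from h import *
im=imaging.camera("top")
save("tp12",cv2.resize(im[150:350,220:420],(600,600),interpolation=cv2.INTER_CUBIC))
rows([arc(f,z=.052) for f in (46,40,34,28,22)])
E
```

```text
t 9.6 pos [ 0.4371 -0.3131  0.052 ] yaw 37.5 F [-7.9  3.5  2.1] w 0.0001
[[0.04, -0.41, 0.0], 0.84, 0] step mm 10.3
[[0.18, -0.97, 0.0], 2.04, 0] step mm 14.4
[[0.38, -1.51, 0.0], 3.24, 0] step mm 14.4
[[0.64, -2.03, 0.0], 4.44, 0] step mm 14.4
[[0.94, -2.52, 0.0], 5.64, 0] step mm 14.4
```

View pics/tp12.png

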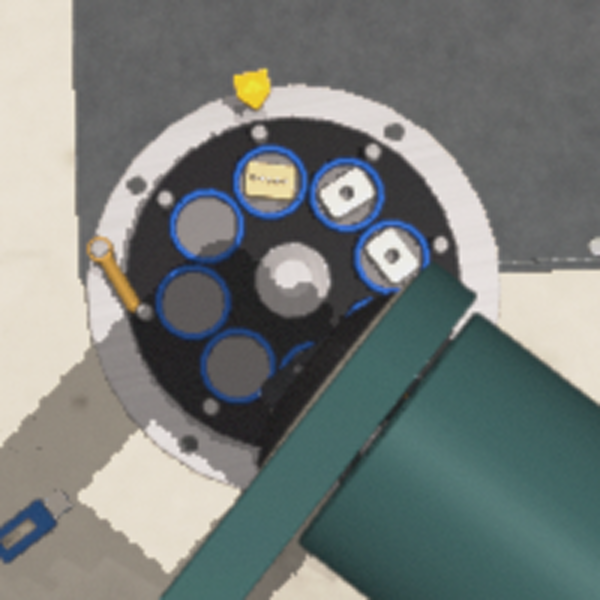

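Call:
{"api": "carry_out", "payload": {"motion": [[[0.05,-0.4,0],0.8,0],[[0.2,-0.95,0],2.0,0],[[0.4,-1.5,0],3.2,0],[[0.65,-2.05,0],4.4,0],[[0.95,-2.5,0],5.6,0]]}}

```text
time_s: 10.02
position: [0.4183, -0.2484, 0.0522]
tool_rot: [3.141, -0.001, 0.159]
ft_force: [-0.2, 0.2, -0.7]
gripper_width: 0.0004
```

```bash
python3 - <<'E'
from h import *
rows([arc(f,z=.052) for f in (16,9,2,-5,-12)])
E
```

```text
t 10.02 pos [ 0.4183 -0.2484  0.0522] yaw 9.1 F [-0.2  0.2 -0.7] w 0.0004
[[0.06, -0.56, 0.01], 1.16, 0] step mm 14.1
[[0.25, -1.21, 0.01], 2.56, 0] step mm 16.8
[[0.51, -1.83, 0.01], 3.96, 0] step mm 16.8
[[0.85, -2.41, 0.01], 5.36, 0] step mm 16.8
[[1.26, -2.95, 0.01], 6.76, 0] step mm 16.8
```

Call:
{"api": "carry_out", "payload": {"motion": [[[0.05,-0.55,0],1.2,0],[[0.25,-1.2,0],2.6,0],[[0.45,-1.85,0],4.0,0],[[0.7,-2.5,0],5.0,0],[[0.9,-3.2,0],5.0,0]]}}

```text
time_s: 10.43
position: [0.4281, -0.1658, 0.0525]
tool_rot: [-3.142, -0.002, -0.278]
ft_force: [0.0, -0.6, 0.4]
gripper_width: 0.0006
```

Call:
{"api": "carry_out", "payload": {"motion": [[[0,0,-1.0],0,0],[[0,0,-2.5],0,0],[[0,-0.5,-4.0],0,0],[[0,-1.5,-5.5],0,0],[[0,-2.5,-7.0],0,0]]}}

```text
time_s: 10.85
position: [0.4435, -0.1094, 0.2237]
tool_rot: [-3.141, -0.002, -0.273]
ft_force: [0.1, -0.8, -0.2]
gripper_width: 0.0006
```

Call:
{"api": "carry_out", "payload": {"motion": [[[0,-1.0,-0.5],0,0],[[0,-2.0,-1.0],0,0],[[0,-3.0,-1.0],0,0],[[0,-4.0,-1.0],0,0],[[0,-4.0,-1.0],0,0]]}}

```text
time_s: 11.27
position: [0.4712, -0.0105, 0.2469]
tool_rot: [-3.14, -0.001, -0.269]
ft_force: [0.1, -0.3, 0.4]
gripper_width: 0.0002
```

```bash
python3 - <<'E'
from h import *
s=telemetry.observe(); print(s["position"],s["ft_force"],np.abs(s["dq"]).max())
im=imaging.camera("top"); m=imaging.camera_model("top")
save("tp13",cv2.resize(im[150:350,220:420],(600,600),interpolation=cv2.INTER_CUBIC))
im2=imaging.camera("side"); save("sd13",cv2.resize(im2[180:330,210:410],(800,600),interpolation=cv2.INTER_NEAREST))
for b in blobs(im,(15,60,140),(30,170,255),(270,180,350,300),20): print(b, ray(m,*b[0],.05))
y=ray(m,303.8,178.7,.053)[:2]; d=(y-C)/np.linalg.norm(y-C); print("pickup est",C+.054*d)
E
```

```text
[ 0.47123166 -0.01050775  0.24687141] [ 0.1087287  -0.28392308  0.35656607] 0.08602032464370277
(array([309.7, 209.6]), array([302, 204,  17,  12, 175], dtype=int32)) [ 0.60841433 -0.23170744  0.05      ]
pickup est [ 0.60827296 -0.23241835]
```

View pics/tp13.png

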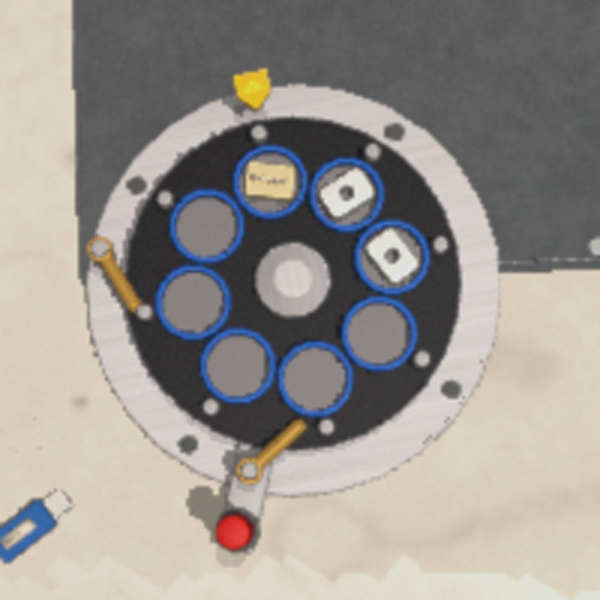

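View pics/sd13.png

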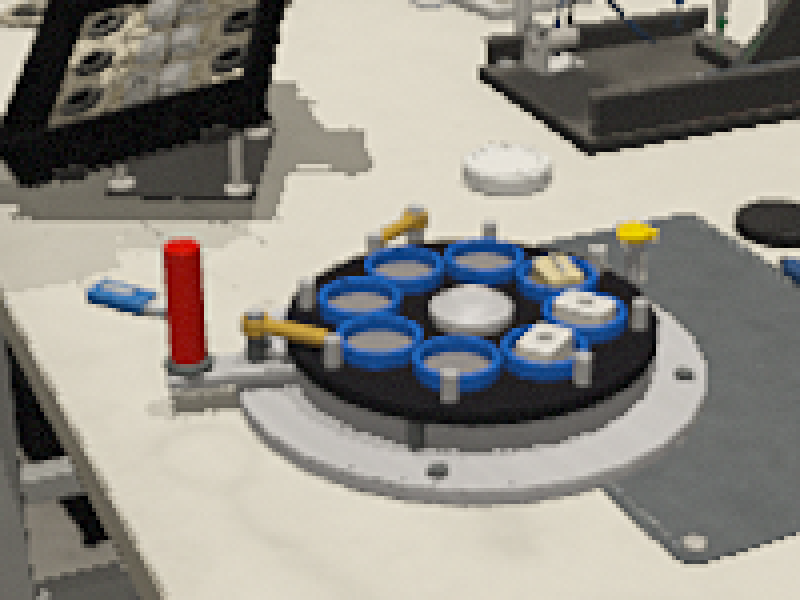

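```bash
python3 - <<'E'
from h import *
im2=imaging.camera("side"); save("sd14",cv2.resize(im2[232:282,325:385],(720,600),interpolation=cv2.INTER_CUBIC))
im2=imaging.camera("top"); save("tp14",cv2.resize(im2[190:230,290:340],(750,600),interpolation=cv2.INTER_CUBIC))
s=telemetry.observe(); print(s["time_s"],np.abs(s["dq"]).max())
E
```

```text
11.4667 0.012001331729450665
```

View pics/sd14.png

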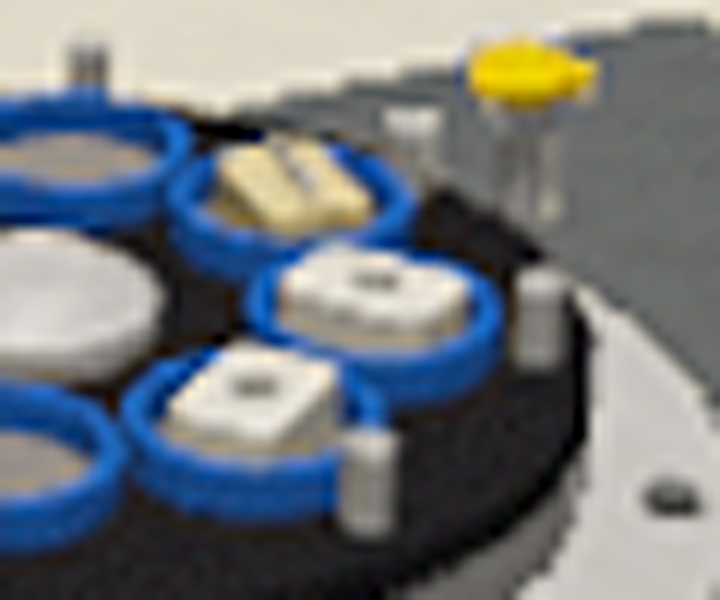

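View pics/tp14.png

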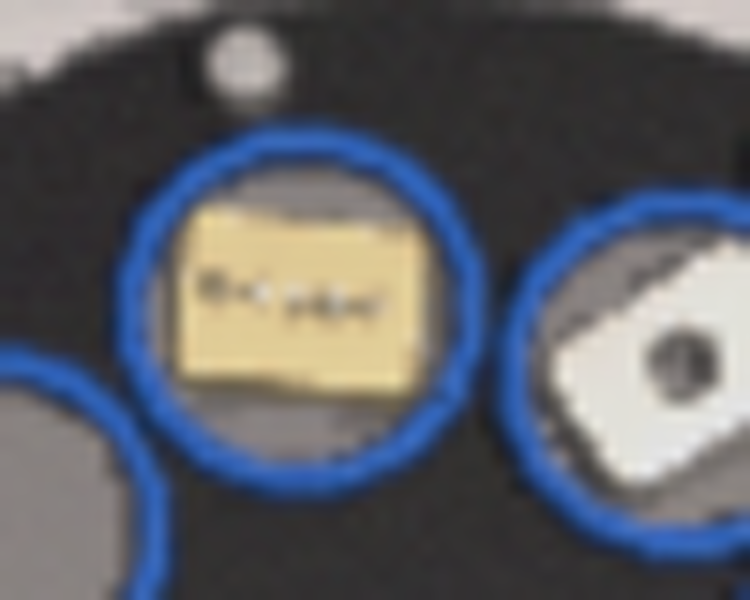

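The block lies flat in its well at the arrow (top view, crop centre (303,300)). The lever is back at rest and the arm is clear and still.

```bash
python3 -c "
from plant import manip
print(manip.hand_in())"
```

```text
the job is handed in; nothing more can be done
None
```

The brass block now stands at the yellow arrow after two full lever strokes, and I handed the job in at about 11.5 s. I pushed the red handle from behind with the closed fingers along its arc to the hard stop. Each time I backed off so the lever sprang home, and at the end I lifted the arm clear.

**Last checks**
- **Position:** the top camera puts the block at (0.608, -0.232), within about 1 mm of the pick-up point estimated from the arrow. It looked flat in its well in both views.
- **Lever and table:** the lever was back at rest, and the table kept its position when the lever was let go.
- **Robot:** the arm was clear and still, with no contact force at the wrist.
- **Forces:** the highest wrist force I read was about 15 N, at the hard stop; the strokes themselves read about 2 to 5 N.

**What disagreed**
- **Fingertips:** in the side and wrist pictures the fingertips looked about 25 to 30 mm shorter than the stated 25 mm ahead of the TCP. I worked at a TCP height of 52 mm, which is safe either way.
- **Table angle:** after each full stroke the table stood about 1 to 1.5° past the place where its wells stood at the start, which is only about 1 mm at the well. The fixed pawl at the table's left edge did not look fully dropped behind its pin.

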